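# Flip the till screen over to the customer

## Robot

A 6-joint arm with a two-finger parallel gripper is mounted at the origin on the work surface. World frame = base frame: x ahead of the robot, y to its left, z up, the work surface at z = 0. Lengths are in m, angles in rad, forces in N, time in s.
With the tool pointing down it reaches from about 0.25 to 0.725 m from the base axis. Payload 4 kg.
Tool frame: the origin (TCP) lies at the very end of the fingers, on their centre line; the grasp point (between the pads) lies 19 mm behind it; z points along the fingers, y is the direction in which the jaws open and shut (so a half turn about z gives the same grasp; the last joint's range is limited). The gripper opens to 85 mm and grips with 20 to 120 N. Pads are 22 mm wide; open, the fingers measure 114 mm over their backs; the gripper's body (76 mm by 85 mm) begins 54 mm behind the grasp point. The pads swing forward as they close: fully open they stand 13 mm farther back than shut.
Start: joints at [1.207, 0.241, 0.005, 1.335, 0, 1.571], TCP at [0.178, 0.467, 0.231] pointing down, gripper open.
Joint ranges: [-2.72, 2.72], [-1.05, 1.87], [-1.09, 1.28], [-1.99, 2.15], [-1.42, 1.44], [-3.14, 3.14]. Speed limits (rad/s): [2.79, 2.79, 3.14, 3.14, 3.14, 3.14].

## Interface

Orientations are given as a unit quaternion [x, y, z, w].
In Python, from workcell import bot gives the robot as it stands.
- The arm moves only by the shell command python3 -m crank 'ROWS'. ROWS is JSON, a list that holds one entry, the list of rows, each a list of 5 numbers: the shift along the tool's x, y, z in mm, then the turn about the tool's z in degrees, then the closure in counts, from 0 (fully open) to 255 (shut). In form: [[[tx, ty, tz, turn, grip], ...]]. A call has 1 to 12 rows; each row shifts and turns the pose as measured when the row begins, along the tool's axes as they then stand; what a row does not reach is not made up. A row lasts 1/8 s, in which the tool goes at most 62.5 mm and 10.7 degrees, less where a joint would pass 70% of its speed; a pose out of reach is approached as far as the arm can. A call is refused whole if a number of a shift passes 62.5 or a number of a turn 10.7, either way. A call with a gripper value outside its range is refused whole. The fingers move at their own pace and stop on an object; the grip force is fixed at half the most. Time passes only in rows, so rows that do not move let the fingers close. It gives the time, the measured TCP pose, the force and the opening at its end, in the units of the state.
- bot.get_obs(): the state, without advancing time (a new reading comes with each control period).
- bot.camera(name): name is "scene" or "top" or "wrist"; returns a dict with "img" (480x640x3 uint8, blue, green, red), "depth" (480x640 float32, m along the optical axis (not along the pixel's ray), 0 where there is no reading), "fx", "fy", "cx", "cy" (pixels), "D" ([k1, k2, p1, p2, k3] as OpenCV has them; the pictures are not rectified), "R" (3x3) and "t" (3): a world point X has camera coordinates R X + t; the wrist camera has in their place "T_tool_cam" (4x4, takes a point from camera to tool coordinates, whose origin is the TCP and whose axes are the flange's). Camera axes: x right, y down, z forward; pixel columns grow to the right and rows downward; lengths in m; the calibration is good to about 2 mm. A picture is of the moment at which its call begins: read the wrist's pose just before it.
- bot.job_done(): hands the job in, once; it reports no verdict.
The state is a dict: "clock": time; "joint_pos": joint angles; "joint_vel": joint speeds; "tau": joint torques, N m; "eef_pos": TCP position; "tool_rot": TCP orientation; "ft_force": force on the tool from outside, world axes, zero at the start; "ft_torque": the same for the moment, N m; "grip_width": finger opening in m.
Only numpy, scipy, OpenCV 4.12 (cv2) and the standard library are available. Lean on these libraries where they do the work, as an engineer would, in place of code of your own. Each camera call takes 0.05 s, during which the arm holds its last target.

## Task

The customer is ready to pay: flip the till screen right over on its hinge, gently, until it rests at its stop facing the customer. The card terminal stands where the screen comes down, so first slide it clear along the counter, flat and still on the customer's side within their reach: the screen must not bump it. Only push with the fingers: pick nothing up, and leave the cups, jars and other things on the counter alone.

Things in the scene. Friction and masses are not known exactly. Their poses are not given: they have to be found in the camera images.
- stand: Till stand, screwed down. Origin on the counter under the centre of its foot; x points level to the customer's side, y runs along the hinge, z up. Dark steel foot 100 (x) by 170 (y) by 8 mm, column 44 by 70 mm, and a hinge barrel (radius 13 mm, 90 mm long) along y, its axis 90 mm above the counter.
- screen (a joint): Tip of the screen about the stand's hinge, rad. 0: staff-side stop, display leaning 0.70 rad from level towards the staff, its customer-side edge high. 0.70: level, facing up. 1.40: customer-side stop, the mirror image of 0. Starts at 0 to 0.2. The hinge is stiff (about 0.35 N m) and stays where it is left: push all the way (2 to 6 N near the edge).
- screen_edge (a point): Middle of the screen's customer-side edge, on the display face; turns with the screen (x points out over the edge, y along the hinge, z out of the display). Screen: flat black tablet 215 mm across the hinge by 281 along it by 14 thick, centred on the hinge, face 38 mm and back 24 mm out from the axis. 188 mm above the counter at joint 0, 50 at 1.40.
- terminal: Grey card terminal, loose, 0.3 to 0.6 kg, flat on the counter on the customer's side of the stand, where it stops the screen from coming fully down. 170 mm long (x), 78 wide (y), flat upright sides; 62 mm high over the 60 mm at its -x end (printer hump, next to the stand), 36 mm high at the keypad end (+x). Origin at the centre of its underside, z up.
- paper_cup: Bystander, loose, to be left alone: lidded paper takeaway cup, 84 mm across, 113 mm high. Origin at the centre of its underside.
- tumbler: Bystander, loose, to be left alone: empty glass tumbler, 76 mm across, 100 mm high. Origin at the centre of its underside.
- pen_pot: Bystander, loose, to be left alone: dark steel pen pot, 72 mm across, about 160 mm high with its pens. Origin at the centre of its underside.
- tip_jar: Bystander, loose, to be left alone: glass jar with coins, 88 mm across, 112 mm high. Origin at the centre of its underside.
- sugar_jar: Bystander, loose, to be left alone: glass sugar jar with a steel lid, 68 mm across, 110 mm high. Origin at the centre of its underside.

How it is judged:
At the end, for the whole second after the job is handed in: The screen is within 0.08 rad of its customer-side stop (joint above 1.32) and still; the card terminal stands flat on the counter, at rest, its centre on the customer's side of the hinge and within 0.42 m of the stand, not touched by the screen (value of joint screen above 1.32 rad and velocity of joint screen below 0.05 rad/s and linear speed of terminal below 0.01 m/s and angle between terminal's own z axis and vertical below 0.08 rad and height (world z) of terminal between -0.006 and 0.006 m and x of terminal in the frame of stand above 0 m and horizontal distance between terminal and stand below 0.42 m and contact force between screen and terminal below 0.1 N).
It fails at once if the screen bumps or presses on the card terminal (more than 2 N) (contact force between screen and terminal above 2 N).
It fails at once if the card terminal is lifted off the counter or tipped (height (world z) of terminal above 0.015 m or angle between terminal's own z axis and vertical above 0.25 rad).
It fails at once if the screen is slammed over (faster than 3 rad/s) (velocity of joint screen above 3 rad/s).
It fails at once if a bystander is shifted by more than 25 mm, lifted or knocked over (distance of any of paper_cup, tumbler, pen_pot, tip_jar, sugar_jar from where it was at the start of the episode above 0.025 m or angle between any of paper_cup, tumbler, pen_pot, tip_jar, sugar_jar's own z axis and vertical above 0.3 rad).
It also fails if it takes over 58 s, if anything falls off the work surface, if the arm or the gripper's body presses on something with over 40 N, if the wrist force passes 120 N, or if a joint passes its speed limit or range.

## Working session

There is one attempt and no reset: what is moved stays moved. The work goes in short steps, Python scripts to look and compute and a shell command to move; the robot and the scene stay as the last step left them, time stands still between calls to the robot, and variables do not carry over. Pictures are saved under pics/ and viewed, and the job is handed in when it is done.

```bash
ls; mkdir -p pics; python3 - <<'E'
from workcell import bot
import cv2,numpy as np,pickle
o=bot.get_obs();print(o)
for n in("scene","top"):
    c=bot.camera(n);cv2.imwrite(f"pics/{n}0.png",c["img"]);pickle.dump(c,open(f"{n}0.pkl","wb"))
    print(n,c["fx"],c["cx"],c["cy"],c["D"],c["R"],c["t"])
E
```

```text
pics
{'clock': 0.0, 'joint_pos': array([1.20698425e+00, 2.41436934e-01, 3.68988331e-03, 1.33519797e+00,
       2.12274294e-06, 1.57079098e+00]), 'joint_vel': array([ 0.00046947,  0.00060626, -0.00040863, -0.00027255,  0.00144239,
       -0.00073904]), 'tau': array([ 5.56815558e-04, -3.72318935e+01,  2.52406472e+01,  1.70063053e-02,
        3.80454094e-05,  7.83766097e-06]), 'eef_pos': array([0.17768826, 0.46666757, 0.2303879 ]), 'tool_rot': array([ 1.80901756e-01,  9.83500585e-01, -1.05642777e-03, -1.95400752e-04]), 'ft_force': array([-1.45393262,  0.47285582,  0.52575741]), 'ft_torque': array([-0.0713318 ,  0.0427393 ,  0.00701708]), 'grip_width': 0.08557217516097788}
scene 434.3716182214254 311.9488749536164 227.4249721031218 [-0.05169116  0.          0.          0.          0.        ] [[ 0.23966159  0.97083494 -0.00646864]
 [ 0.73802353 -0.18651031 -0.64848683]
 [-0.63078014  0.15064337 -0.76119839]] [-0.16270741 -0.34224496  1.52825093]
top 487.68762708872805 322.7892138703764 236.70568450120726 [-0.00433018  0.          0.          0.          0.        ] [[-0.00864343 -0.99994822  0.00537088]
 [-0.99308761  0.00795513 -0.11710555]
 [ 0.11705676 -0.00634595 -0.99310495]] [0.03329453 0.57567778 1.32146107]
```

View pics/scene0.png

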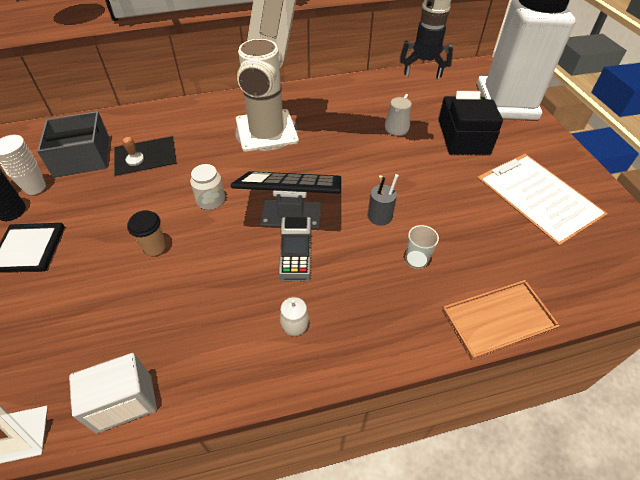

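View pics/top0.png

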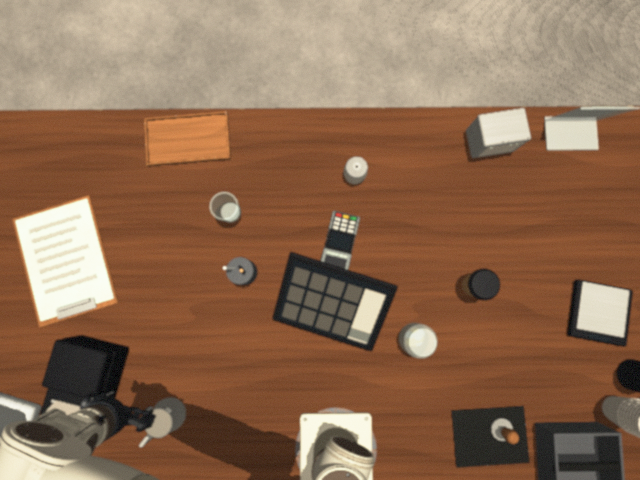

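The top view shows the screen (centre ~335,300), with the terminal ahead of it (~340,240). The pen pot (240,270), tumbler (225,208), sugar jar (356,168), cup (483,284) and tip jar (418,341) stand around it. Next I turn these into positions.

```bash
cat > h.py <<'E'
import cv2,numpy as np,pickle
def cloud(c):
    h,w=c["depth"].shape
    K=np.array([[c["fx"],0,c["cx"]],[0,c["fy"],c["cy"]],[0,0,1]])
    u,v=np.meshgrid(np.arange(w),np.arange(h))
    p=cv2.undistortPoints(np.stack([u,v],-1).reshape(-1,1,2).astype(np.float64),K,np.array(c["D"])).reshape(h,w,2)
    d=c["depth"][...,None].astype(float)
    X=np.concatenate([p*d,d],-1)
    if "R" in c: W=(X-np.array(c["t"]))@np.array(c["R"])
    else: W=X
    W[c["depth"]<=0]=np.nan
    return W
E
python3 - <<'E'
from h import *
import scipy.ndimage as nd
for n in("top","scene"):
    c=pickle.load(open(n+"0.pkl","rb"));W=cloud(c)
    m=(W[...,2]>0.015)&(W[...,0]>.2)&(W[...,0]<.85)&(abs(W[...,1]+0)<.5)
    L,k=nd.label(m)
    for i in range(1,k+1):
        P=W[L==i]
        if len(P)<80: continue
        vv,uu=np.where(L==i)
        r=cv2.minAreaRect(P[:,:2].astype(np.float32))
        zt=P[:,2]>np.percentile(P[:,2],98)-.012
        print(n,int(uu.mean()),int(vv.mean()),len(P),"min",P.min(0).round(3),"max",P.max(0).round(3),"topmid",((P[zt].min(0)+P[zt].max(0))/2).round(3))
    g=(abs(W[...,2])<.01);print("counter z",np.nanmedian(W[...,2][g]))
E
```

```text
top 493 141 1035 min [ 0.807 -0.5    0.015] max [ 0.85  -0.395  0.127] topmid [ 0.829 -0.447  0.12 ]
top 354 169 507 min [ 0.729 -0.095  0.016] max [ 0.791 -0.03   0.114] topmid [ 0.762 -0.064  0.101]
top 223 205 511 min [0.617 0.256 0.015] max [0.691 0.331 0.105] topmid [0.654 0.294 0.098]
top 333 291 9264 min [ 0.269 -0.152  0.028] max [0.648 0.166 0.186] topmid [ 0.467 -0.016  0.177]
top 240 270 684 min [0.447 0.214 0.015] max [0.517 0.284 0.162] topmid [0.484 0.256 0.154]
top 481 283 909 min [ 0.401 -0.431  0.015] max [ 0.482 -0.347  0.121] topmid [ 0.441 -0.388  0.114]
top 417 339 1038 min [ 0.252 -0.266  0.015] max [ 0.339 -0.178  0.122] topmid [ 0.295 -0.221  0.113]
top 52 430 3768 min [0.2   0.401 0.304] max [0.234 0.499 0.689] topmid [0.213 0.442 0.681]
counter z 0.0005178317183665224
scene 436 21 877 min [0.2   0.423 0.35 ] max [0.221 0.498 0.485] topmid [0.208 0.46  0.477]
scene 206 185 1158 min [ 0.252 -0.264  0.015] max [ 0.342 -0.176  0.117] topmid [ 0.292 -0.22   0.11 ]
scene 291 212 4356 min [ 0.27  -0.151  0.015] max [0.651 0.164 0.183] topmid [ 0.471 -0.017  0.175]
scene 381 200 967 min [0.449 0.212 0.015] max [0.522 0.286 0.163] topmid [0.485 0.256 0.154]
scene 146 230 1139 min [ 0.403 -0.432  0.016] max [ 0.483 -0.349  0.118] topmid [ 0.443 -0.39   0.111]
scene 420 244 1047 min [0.618 0.255 0.015] max [0.694 0.33  0.104] topmid [0.656 0.292 0.097]
scene 293 315 835 min [ 0.734 -0.096  0.015] max [ 0.798 -0.033  0.112] topmid [ 0.764 -0.065  0.1  ]
scene 453 305 94 min [0.805 0.294 0.015] max [0.85  0.365 0.022] topmid [0.827 0.329 0.019]
scene 117 368 1061 min [ 0.808 -0.5    0.016] max [ 0.85  -0.396  0.125] topmid [ 0.829 -0.448  0.118]
counter z 0.0006279000050365239
```

```bash
cat > fit.py <<'E'
from h import *
import scipy.ndimage as nd
def fit(c, verbose=1):
    W=cloud(c)
    x,y,z=W[...,0],W[...,1],W[...,2]
    return W
if __name__=="__main__":
    c=pickle.load(open("top0.pkl","rb"));W=cloud(c)
    u,v=np.meshgrid(np.arange(640),np.arange(480))
    m=(u>270)&(u<400)&(v>250)&(v<352)&(W[...,2]>.05)
    P=W[m]; 
    # plane ransac-ish
    rng=np.random.default_rng(0);best=0
    for _ in range(300):
        q=P[rng.choice(len(P),3,0)];n=np.cross(q[1]-q[0],q[2]-q[0]);n/=np.linalg.norm(n)
        inl=abs((P-q[0])@n)<.004
        if inl.sum()>best: best=inl.sum();I=inl
    Q=P[I];ce=Q.mean(0);n=np.linalg.svd(Q-ce,full_matrices=0)[2][2];n*=np.sign(n[2])
    print("n",n,best,len(P),"tilt",np.arccos(n[2]))
    # hinge dir: horizontal, perp n
    y=np.cross([0,0,1],n);y/=np.linalg.norm(y)
    if y[1]<0:y=-y
    xf=np.cross(y,n); 
    a=(Q-ce)@y;b=(Q-ce)@xf
    print("extent",a.min(),a.max(),b.min(),b.max(), np.percentile(a,[.5,99.5]),np.percentile(b,[.5,99.5]))
    sc=ce+y*(a.min()+a.max())/2+xf*(b.min()+b.max())/2
    ax=sc-.038*n
    r=cv2.minAreaRect(np.c_[a,b].astype(np.float32));print(r)
    X=np.cross(y,[0,0,1])
    print("screen centre",sc,"axis",ax,"standx",X,"yaw",np.arctan2(X[1],X[0]),"tip",.7-np.arctan2(-n@X,n[2]))
    m=(u>310)&(u<370)&(v>205)&(v<275)&(W[...,2]>.012)&(W[...,2]<.075)
    T=W[m];print(len(T))
    r=cv2.minAreaRect(T[:,:2].astype(np.float32));print("top term",r)
    c=pickle.load(open("scene0.pkl","rb"));W=cloud(c)
    m=(u>270)&(u<320)&(v>215)&(v<285)&(W[...,2]>.02)&(W[...,2]<.075)&(W[...,0]>.43)
    T2=W[m];r=cv2.minAreaRect(T2[:,:2].astype(np.float32));print("scene term",r,cv2.boxPoints(r))
    for z0,z1 in((.028,.042),(.055,.07)):
        for TT in(T,T2):
            S=TT[(TT[:,2]>z0)&(TT[:,2]<z1)]
            r=cv2.minAreaRect(S[:,:2].astype(np.float32));print(z0,len(S),r,cv2.boxPoints(r).round(3).tolist())
E
python3 fit.py
```

```text
n [-0.53113255  0.17573669  0.82886358] 7120 8186 tilt 0.5937230253931666
extent -0.14004656311437555 0.1401454275404261 -0.11398458944506354 0.10482781276684063 [-0.13751462  0.13794351] [-0.11086692  0.10070473]
((0.00039289891719818115, -0.005334235727787018), (0.21783368289470673, 0.28034889698028564), 89.45369720458984)
screen centre [0.3933464  0.00823817 0.12332153] axis [0.41352944 0.00156017 0.09182471] standx [ 0.9493821  -0.31412359  0.        ] yaw -0.3195333751691249 tip 0.1062769746068335
1486
top term ((0.5688226222991943, -0.018399208784103394), (0.07784600555896759, 0.15225136280059814), 75.82306671142578)
scene term ((0.5423423647880554, -0.013701871037483215), (0.07731893658638, 0.21037481725215912), 76.22087860107422) [[ 0.43097422 -0.02619527]
 [ 0.6352947  -0.07630226]
 [ 0.6537105  -0.00120847]
 [ 0.44939005  0.04889852]]
0.028 589 ((0.5916807055473328, -0.02413002774119377), (0.077860526740551, 0.10500190407037735), 76.11038970947266) [[0.531000018119812, -0.04899999871850014], [0.6330000162124634, -0.07500000298023224], [0.6520000100135803, 0.0010000000474974
[... 235 characters left out ...]
0.07599999755620956], [0.652999997138977, -0.0010000000474974513], [0.5419999957084656, 0.026000000536441803]]
0.055 485 ((0.5292586088180542, -0.008882522583007812), (0.07721579074859619, 0.06903734803199768), 74.18026733398438) [[0.4860000014305115, -0.03700000047683716], [0.5519999861717224, -0.054999999701976776], [0.5730000138282776, 0.01899999938905239], [0.5070000290870667, 0.03799999877810478]]
0.055 583 ((0.513472318649292, -0.006474711000919342), (0.07709081470966339, 0.07628137618303299), 76.47396087646484) [[0.46700000762939453, -0.03500000014901161], [0.5419999957084656, -0.05299999937415123], [0.5600000023841858, 0.02199999988079071], [0.48500001430511475, 0.03999999910593033]]
```

The stand is at about (0.414, 0.002), yaw -18°, with the screen at about 0.11 rad. The terminal centre is at about (0.561, -0.018), yaw -14°. The -y side is the open one: the cup edge is at stand y ≈ -0.32. I'll push the terminal that way with the open fingers flat along its +y side. First I raise the tool and go over.

```bash
python3 -m crank '[[[0,0,-50,0,0],[-50,-23,-10,0,0],[-52,-24,0,0,0],[-52,-24,0,0,0],[-52,-24,0,0,0],[-52,-24,0,0,0],[-52,-24,0,0,0],[-52,-24,0,0,0],[-52,-24,0,0,0],[-52,-24,0,0,0]]]'
python3 -m crank '[[[0,0,0,10.4,0],[0,0,0,10.4,0],[0,0,0,10.4,0],[0,0,0,10.4,0],[0,0,0,10.4,0],[0,0,0,10.4,0],[0,0,0,10.4,0],[0,0,0,10.4,0],[0,0,0,0,0]]]'
cat > st.py <<'E'
from workcell import bot
from h import *
from scipy.spatial.transform import Rotation as R
import sys
O=np.array([.4135,.0016]);X=np.array([.9494,-.3141]);Y=np.array([.3141,.9494])
o=bot.get_obs();p=o["eef_pos"];r=R.from_quat(o["tool_rot"]).as_matrix()
print("t",o["clock"],"tcp",p.round(4),"stand",((p[:2]-O)@X).round(4),((p[:2]-O)@Y).round(4),"yaw x",np.degrees(np.arctan2(r[1,0],r[0,0])).round(1),"zdir",r[:,2].round(3),"F",o["ft_force"].round(1),"j",o["joint_pos"].round(2))
for a in sys.argv[1:]:
    g=np.array([float(q) for q in a.split(",")])
    print("to",g,"tool mm",((g-p)@r*1000).round(1))
E
python3 st.py .579,.055,.25
```

```text
clock: 1.35
eef_pos: [0.5452, 0.092, 0.2888]
tool_rot: [0.176, 0.984, -0.004, -0.002]
ft_force: [0.5, 0.9, -0.0]
grip_width: 0.0855
clock: 2.48
eef_pos: [0.5456, 0.0861, 0.2808]
tool_rot: [0.799, 0.601, -0.011, -0.002]
ft_force: [0.1, -0.6, -0.1]
grip_width: 0.0859
t 2.475 tcp [0.5456 0.0861 0.2808] stand 0.0989 0.1217 yaw x 73.9 zdir [-0.019 -0.011 -1.   ] F [ 0.1 -0.6 -0.1] j [ 0.16  0.35  0.28  1.52 -0.01  2.01]
to [0.579 0.055 0.25 ] tool mm [-20.2  41.2  30.5]
```

```bash
python3 -m crank '[[[-10,21,0,-1,0],[-10,21,0,-1,0],[0,0,50,0,0],[0,0,50,0,0],[0,0,0,0,0]]]'
python3 - <<'E'
from workcell import bot
import cv2
for n in("scene","wrist"):
    c=bot.camera(n);cv2.imwrite(f"pics/{n}1.png",c["img"])
E
python3 st.py .579,.055,.008
```

```text
clock: 3.1
eef_pos: [0.58, 0.0537, 0.1777]
tool_rot: [0.783, 0.622, -0.011, -0.002]
ft_force: [1.0, 0.7, 0.8]
grip_width: 0.0849
t 3.2 tcp [0.5836 0.0542 0.1829] stand 0.1449 0.1034 yaw x 76.9 zdir [-0.009 -0.01  -1.   ] F [ 0.6 -0.2 -0.4] j [ 0.1   0.44  0.17  1.31 -0.01  1.9 ]
to [0.579 0.055 0.008] tool mm [  1.7  -3.4 175. ]
```

View pics/scene1.png

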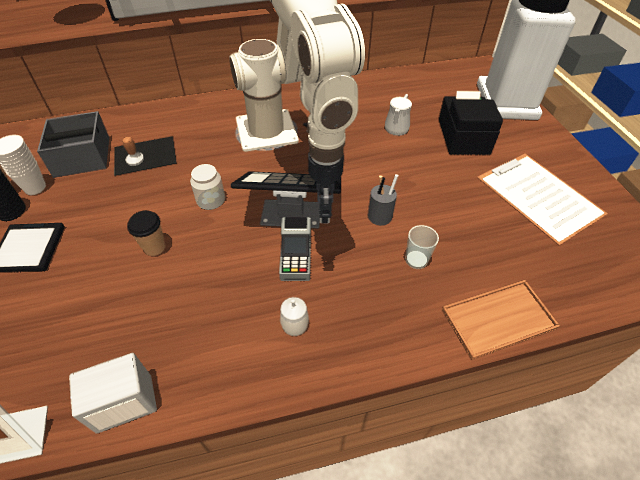

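View pics/wrist1.png

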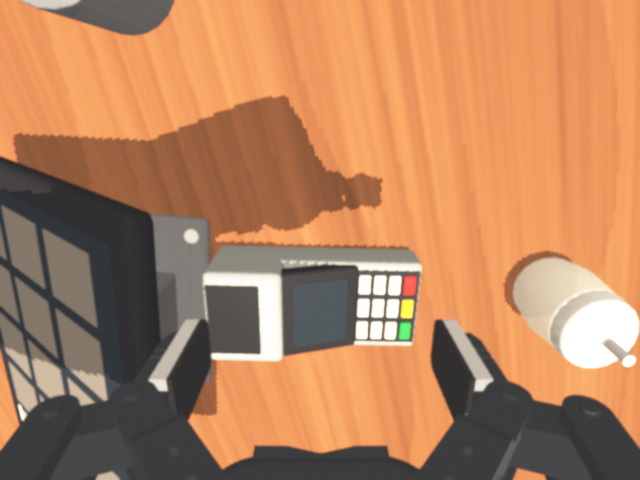

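Wrist view: terminal in the middle (205–420, 245–360), long side parallel to the jaw line; screen at left, its edge close to the left finger. I shift 10 mm away from the screen, then go down beside the terminal.

```bash
python3 - <<'E'
from workcell import bot
from h import *
from scipy.spatial.transform import Rotation as R
o=bot.get_obs();c=bot.camera("wrist");P=cloud(c);T=np.array(c["T_tool_cam"])
W=(P@T[:3,:3].T+T[:3,3])@R.from_quat(o["tool_rot"]).as_matrix().T+o["eef_pos"]
u,v=np.meshgrid(np.arange(640),np.arange(480))
m=(u>195)&(u<430)&(v>235)&(v<375)&(W[...,2]>.026)&(W[...,2]<.07)
S=W[m];S=S[S[:,0]>.45]
r=cv2.minAreaRect(S[:,:2].astype(np.float32));print(r,cv2.boxPoints(r).round(3).tolist())
g=W[10:200,300:600].reshape(-1,3);print(np.nanmedian(g,0))
E
python3 -m crank '[[[0,8,20,0,0],[0,0,20,0,0],[0,0,0,0,0]]]'
python3 st.py
```

```text
((0.5590491890907288, -0.015247151255607605), (0.07793452590703964, 0.1702902615070343), 75.83126068115234) [[0.46700000762939453, -0.03200000151991844], [0.6320000290870667, -0.07400000095367432], [0.6510000228881836, 0.0020000000949949026], [0.4860000014305115, 0.0430000014603138]]
[ 0.69920456  0.11341383 -0.00082798]
clock: 3.62
eef_pos: [0.5973, 0.0526, 0.1477]
tool_rot: [0.783, 0.622, -0.001, 0.005]
ft_force: [-0.5, 0.7, 0.0]
grip_width: 0.0851
t 3.625 tcp [0.5973 0.0526 0.1477] stand 0.1584 0.1061 yaw x 77.0 zdir [ 0.005 -0.008 -1.   ] F [-0.5  0.7  0. ] j [ 0.09  0.48  0.13  1.22 -0.01  1.89]
```

```bash
python3 -m crank '[[[0,-7,25,1,0],[0,0,30,0,0],[0,0,30,0,0],[0,0,25,0,0],[0,0,15,0,0],[0,0,6,0,0],[0,0,0,0,0]]]'
python3 st.py .579,.055,.008
python3 - <<'E'
from workcell import bot
import cv2
for n in("scene","wrist"):
    c=bot.camera(n);cv2.imwrite(f"pics/{n}2.png",c["img"])
E
```

```text
clock: 4.5
eef_pos: [0.6011, 0.0539, 0.0214]
tool_rot: [0.788, 0.616, 0.007, 0.01]
ft_force: [-0.1, 0.2, 0.6]
grip_width: 0.0854
t 4.5 tcp [0.6011 0.0539 0.0214] stand 0.1617 0.1085 yaw x 76.1 zdir [ 0.023 -0.007 -1.   ] F [-0.1  0.2  0.6] j [ 0.09  0.59 -0.04  0.92 -0.01  1.91]
to [0.579 0.055 0.008] tool mm [ -4.2 -22.   12.9]
```

View pics/wrist2.png

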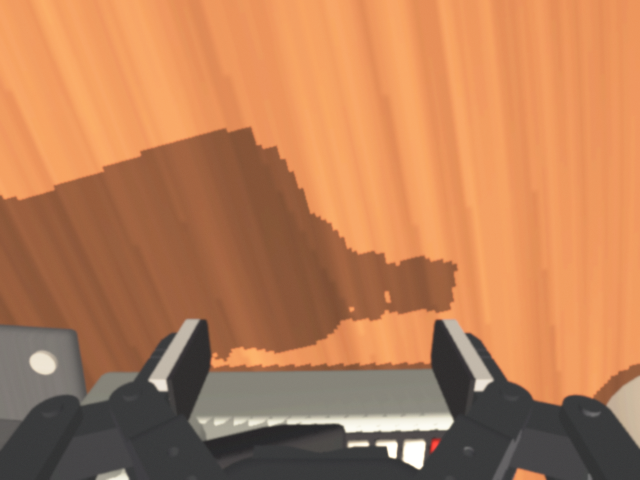

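View pics/scene2.png

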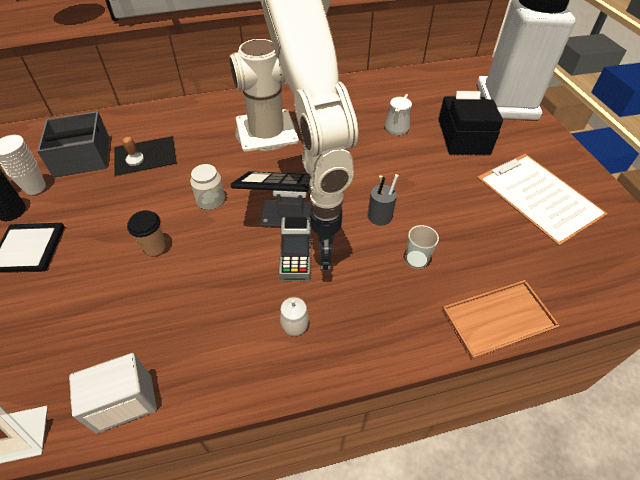

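```bash
python3 -m crank '[[[-3,-6,5,0,0],[-5,-4,3,0,0],[-10,0,0,0,0],[-10,0,0,0,0],[-10,0,0,0,0],[-10,0,0,0,0]]]'
python3 st.py
```

```text
clock: 5.35
eef_pos: [0.5804, 0.0079, 0.0152]
tool_rot: [0.787, 0.616, 0.01, 0.011]
ft_force: [0.4, 3.6, 0.3]
grip_width: 0.0855
t 5.35 tcp [0.5804 0.0079 0.0152] stand 0.1565 0.0584 yaw x 76.1 zdir [ 0.028 -0.005 -1.   ] F [0.4 3.6 0.3] j [ 0.02  0.55 -0.13  0.86 -0.01  1.83]
```

```bash
python3 -m crank '[[[-12,0,0,0,0],[-12,0,0,0,0],[-12,0,0,0,0],[-12,0,0,0,0],[-12,0,0,0,0],[-12,0,0,0,0]]]'
python3 st.py
python3 - <<'E'
from workcell import bot
import cv2
for n in("scene",):
    c=bot.camera(n);cv2.imwrite(f"pics/{n}3.png",c["img"])
E
```

```text
clock: 6.1
eef_pos: [0.562, -0.0668, 0.0152]
tool_rot: [0.788, 0.616, 0.01, 0.01]
ft_force: [-0.0, 2.8, -0.4]
grip_width: 0.0853
t 6.1 tcp [ 0.562  -0.0668  0.0152] stand 0.1624 -0.0183 yaw x 76.1 zdir [ 0.029 -0.004 -1.   ] F [-0.   2.8 -0.4] j [-0.12  0.53 -0.17  0.84 -0.    1.7 ]
```

View pics/scene3.png

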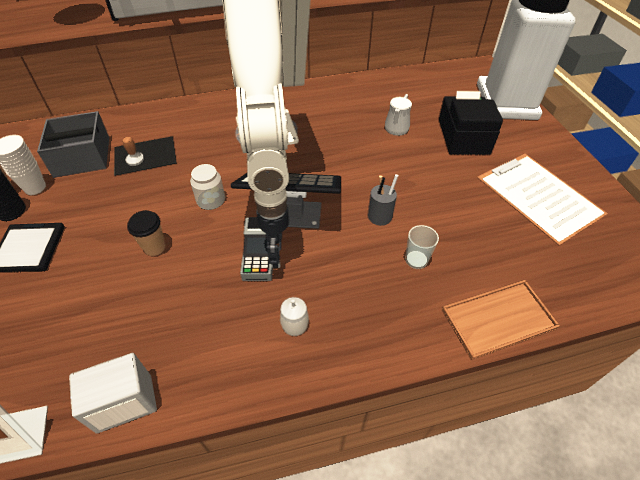

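The terminal slides squarely to -y (now at about (258, 255) in the scene) and the screen has not moved. I push on.

```bash
python3 -m crank '[[[-12,0,0,0,0],[-12,0,0,0,0],[-12,0,0,0,0],[-12,0,0,0,0],[-12,0,0,0,0],[-12,0,0,0,0],[-12,0,0,0,0],[-12,0,0,0,0],[-12,0,0,0,0],[-12,0,0,0,0],[-10,0,0,0,0],[-6,0,0,0,0]]]'
python3 st.py
python3 - <<'E'
from workcell import bot
import cv2,pickle
for n in("scene","top"):
    c=bot.camera(n);cv2.imwrite(f"pics/{n}4.png",c["img"]);pickle.dump(c,open(f"{n}4.pkl","wb"))
E
```

```text
clock: 7.65
eef_pos: [0.5264, -0.209, 0.0151]
tool_rot: [0.788, 0.616, 0.01, 0.01]
ft_force: [2.3, 2.9, 1.8]
grip_width: 0.0852
t 7.65 tcp [ 0.5264 -0.209   0.0151] stand 0.1733 -0.1645 yaw x 76.0 zdir [ 0.029 -0.004 -1.   ] F [2.3 2.9 1.8] j [-0.38  0.53 -0.17  0.84  0.01  1.43]
```

View pics/top4.png

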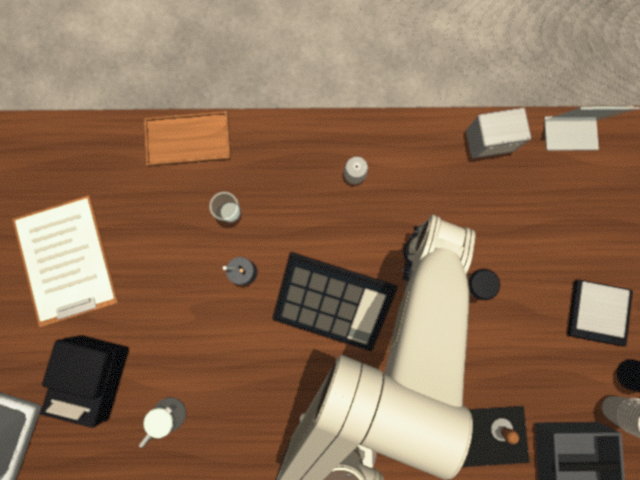

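View pics/scene4.png

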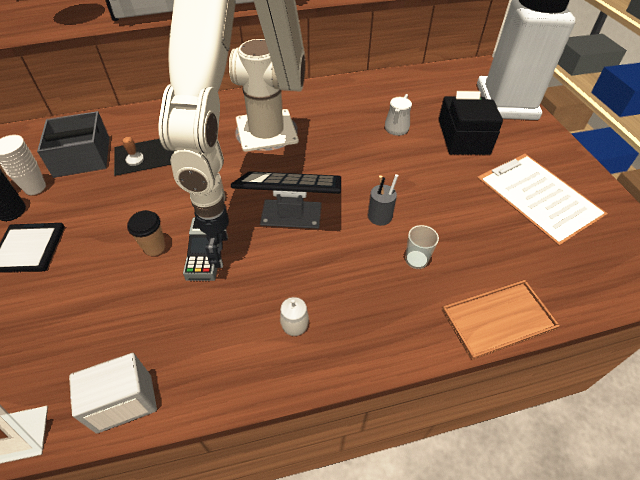

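```bash
python3 -m crank '[[[12,0,0,0,0],[0,0,-30,0,0],[0,0,-45,0,0],[0,0,-55,0,0],[0,0,-55,0,100],[0,0,-55,0,255],[0,0,-40,0,255],[0,0,0,0,255]]]'
python3 st.py
python3 - <<'E'
from workcell import bot
from h import *
from st import O,X,Y
c=bot.camera("scene");W=cloud(c);cv2.imwrite("pics/scene5.png",c["img"])
u,v=np.meshgrid(np.arange(640),np.arange(480))
m=(u>175)&(u<228)&(v>205)&(v<285)&(W[...,2]>.02)&(W[...,2]<.075)&(W[...,0]>.4)
S=W[m];r=cv2.minAreaRect(S[:,:2].astype(np.float32));b=cv2.boxPoints(r);print(r,b.round(3).tolist());print("stand xy",((b-O)@np.c_[X,Y]).round(3))
P=[]
for a in(.05,.09):
  pass
for j in(.1,.3,.5,.7,.9,1.1,1.3,1.4):
    f=j-.7;s=.092
    x=s*np.cos(f)+.038*np.sin(f);z=.09-s*np.sin(f)+.038*np.cos(f)
    print(j,(O+X*x).round(4),x.round(4),z.round(4))
E
```

```text
clock: 8.75
eef_pos: [0.5211, -0.1906, 0.3016]
tool_rot: [0.786, 0.618, 0.005, 0.011]
ft_force: [0.8, 0.1, 0.2]
grip_width: 0.0122
t 8.75 tcp [ 0.5211 -0.1906  0.3016] stand 0.1625 -0.1487 yaw x 76.3 zdir [ 0.021 -0.01  -1.   ] F [0.8 0.1 0.2] j [-0.35  0.32  0.29  1.52 -0.    1.46]
t 8.75 tcp [ 0.5211 -0.1906  0.3016] stand 0.1625 -0.1487 yaw x 76.3 zdir [ 0.021 -0.01  -1.   ] F [0.8 0.1 0.2] j [-0.35  0.32  0.29  1.52 -0.    1.46]
((0.5015869736671448, -0.2549225091934204), (0.08078615367412567, 0.17164471745491028), 75.71790313720703) [[0.40799999237060547, -0.27300000190734863], [0.574999988079071, -0.3149999976158142], [0.5950000286102295, -0.2370000034570694], [0.42800000309944153, -0.19499999284744263]]
stand xy [[ 0.081 -0.262]
 [ 0.253 -0.25 ]
 [ 0.247 -0.17 ]
 [ 0.076 -0.182]]
0.1 [ 0.4652 -0.0155] 0.0545 0.1733
0.3 [ 0.4799 -0.0204] 0.0699 0.1608
0.5 [ 0.4919 -0.0243] 0.0826 0.1455
0.7 [ 0.5008 -0.0273] 0.092 0.128
0.9 [ 0.5063 -0.0291] 0.0977 0.109
1.1 [ 0.508  -0.0297] 0.0995 0.0892
1.3 [ 0.506 -0.029] 0.0974 0.0694
1.4 [ 0.5035 -0.0282] 0.0948 0.0598
```

View pics/scene5.png

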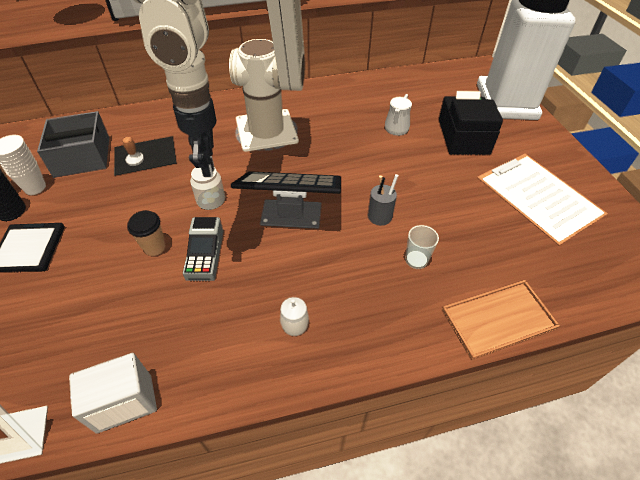

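The terminal now stands flat at stand (0.164, -0.216). Its near side is at y ≈ -0.170, about 30 mm clear of the screen's edge at -0.1405. Next: the closed fingers go over the display face near its customer edge.

```bash
python3 -m crank '[[[0,0,0,4.6,255],[38,-30,0,0,255],[38,-30,0,0,255],[38,-30,0,0,255],[30,-25,0,0,255],[0,0,0,0,255]]]'
python3 st.py .4515,-.011,.21
```

```text
clock: 9.55
eef_pos: [0.4497, -0.0106, 0.284]
tool_rot: [0.811, 0.585, -0.004, 0.002]
ft_force: [0.8, 0.0, 1.0]
grip_width: 0.0001
t 9.55 tcp [ 0.4497 -0.0106  0.284 ] stand 0.0382 -0.0002 yaw x 71.6 zdir [-0.004 -0.007 -1.   ] F [0.8 0.  1. ] j [-0.02  0.13  0.    1.45 -0.01  1.87]
to [ 0.4515 -0.011   0.21  ] tool mm [ 0.8  2.  74. ]
```

```bash
python3 -m crank '[[[0,3,40,0,255],[0,0,34,0,255],[0,0,15,0,255],[0,0,6,0,255],[0,0,0,0,255]]]'
python3 st.py
python3 - <<'E'
from workcell import bot
import cv2
for n in("scene","wrist"):
    c=bot.camera(n);cv2.imwrite(f"pics/{n}6.png",c["img"])
E
```

```text
clock: 10.18
eef_pos: [0.4499, -0.0141, 0.1807]
tool_rot: [0.811, 0.585, -0.008, 0.0]
ft_force: [-0.0, -0.0, -0.1]
grip_width: -0.0001
t 10.175 tcp [ 0.4499 -0.0141  0.1807] stand 0.0395 -0.0034 yaw x 71.6 zdir [-0.013 -0.01  -1.   ] F [-0.  -0.  -0.1] j [-0.02  0.18 -0.2   1.2  -0.01  1.87]
```

View pics/scene6.png

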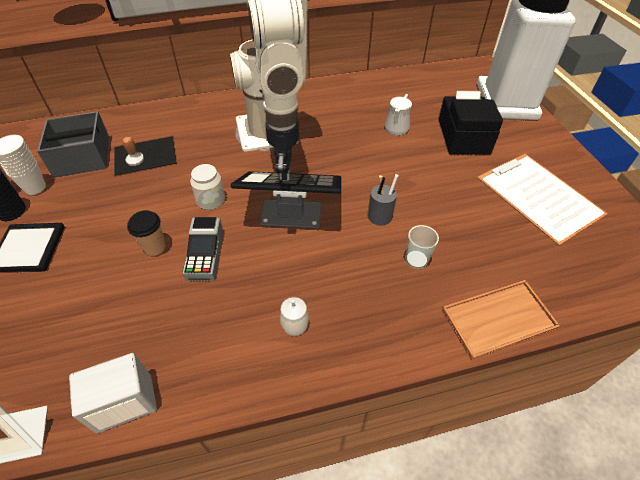

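View pics/wrist6.png

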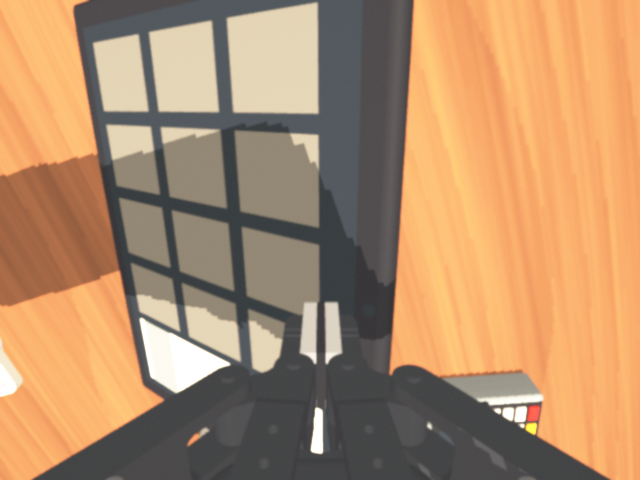

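Fingertips are over the frame near the customer-side edge, at about (320, 320) in the wrist view. I start pushing along the arc.

```bash
python3 -m crank '[[[3,0,6,0,255],[0,0,6,0,255],[0,4,6,0,255],[0,7,6,0,255],[0,7,6,0,255],[0,7,7,0,255]]]'
python3 st.py
python3 -m crank '[[[0,6,7,0,255],[0,6,7,0,255],[0,6,8,0,255],[0,6,8,0,255]]]'
python3 st.py
python3 - <<'E'
from workcell import bot
import cv2
for n in("scene","wrist"):
    c=bot.camera(n);cv2.imwrite(f"pics/{n}7.png",c["img"])
E
```

```text
clock: 11.02
eef_pos: [0.4772, -0.0192, 0.1469]
tool_rot: [0.811, 0.585, -0.005, 0.003]
ft_force: [-3.4, 0.6, 2.3]
grip_width: -0.0003
t 11.025 tcp [ 0.4772 -0.0192  0.1469] stand 0.067 0.0003 yaw x 71.7 zdir [-0.005 -0.01  -1.   ] F [-3.4  0.6  2.3] j [-0.03  0.26 -0.2   1.12 -0.01  1.86]
clock: 11.52
eef_pos: [0.5019, -0.0276, 0.1145]
tool_rot: [0.811, 0.586, -0.005, 0.003]
ft_force: [-0.9, 0.6, 3.2]
grip_width: -0.0001
t 11.525 tcp [ 0.5019 -0.0276  0.1145] stand 0.0931 0.0 yaw x 71.7 zdir [-0.004 -0.01  -1.   ] F [-0.9  0.6  3.2] j [-0.05  0.33 -0.19  1.05 -0.01  1.84]
```

View pics/scene7.png

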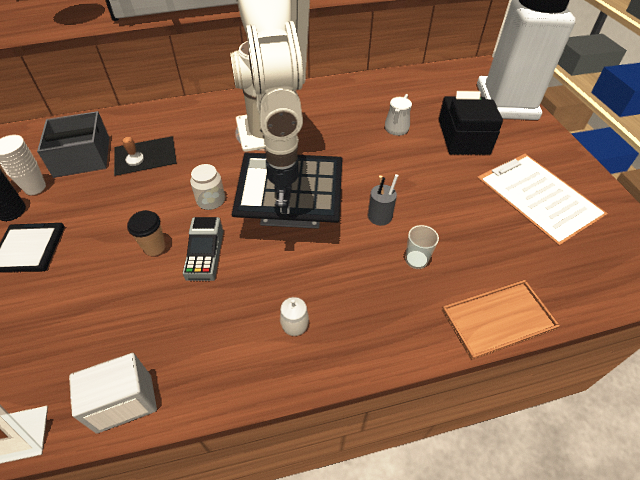

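View pics/wrist7.png

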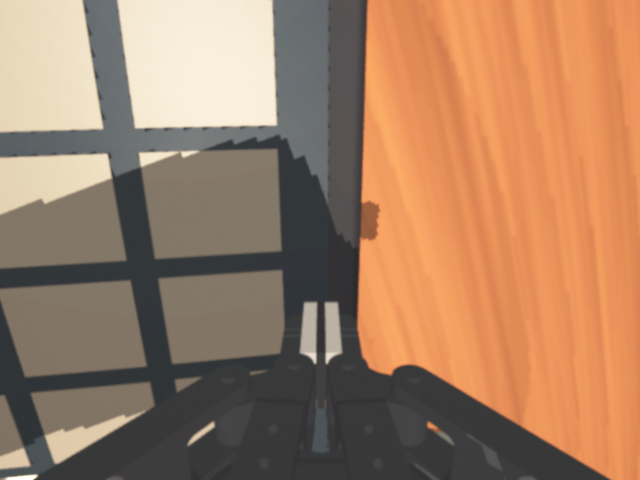

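Just past level, in good contact at about 3 N. I carry on downward.

```bash
python3 -m crank '[[[0,1,8,0,255],[0,1,7,0,255],[0,1,7,0,255],[0,0,7,0,255]]]'
python3 st.py
python3 -m crank '[[[0,0,6,0,255],[0,0,5,0,255]]]'
python3 st.py
```

```text
clock: 12.12
eef_pos: [0.5062, -0.0293, 0.0842]
tool_rot: [0.811, 0.585, -0.004, 0.004]
ft_force: [0.0, 0.6, 2.4]
grip_width: 0.0001
t 12.125 tcp [ 0.5062 -0.0293  0.0842] stand 0.0977 -0.0002 yaw x 71.7 zdir [-0.001 -0.011 -1.   ] F [0.  0.6 2.4] j [-0.05  0.37 -0.22  0.98 -0.01  1.84]
clock: 12.38
eef_pos: [0.5062, -0.0294, 0.0722]
tool_rot: [0.811, 0.585, -0.004, 0.004]
ft_force: [-1.2, 0.2, 2.5]
grip_width: -0.0004
t 12.375 tcp [ 0.5062 -0.0294  0.0722] stand 0.0977 -0.0003 yaw x 71.7 zdir [-0.001 -0.011 -1.   ] F [-1.2  0.2  2.5] j [-0.05  0.38 -0.24  0.95 -0.01  1.84]
```

```bash
python3 -m crank '[[[0,0,4,0,255],[0,0,4,0,255]]]'
python3 st.py
python3 -m crank '[[[0,0,3,0,255],[0,0,3,0,255]]]'
python3 st.py
python3 - <<'E'
from workcell import bot
import cv2
for n in("scene","wrist"):
    c=bot.camera(n);cv2.imwrite(f"pics/{n}8.png",c["img"])
E
```

```text
clock: 12.62
eef_pos: [0.5064, -0.0297, 0.0636]
tool_rot: [0.811, 0.585, -0.004, 0.004]
ft_force: [0.2, -0.1, 3.0]
grip_width: -0.0003
t 12.625 tcp [ 0.5064 -0.0297  0.0636] stand 0.098 -0.0005 yaw x 71.7 zdir [-0.001 -0.012 -1.   ] F [ 0.2 -0.1  3. ] j [-0.05  0.39 -0.25  0.93 -0.01  1.84]
clock: 12.88
eef_pos: [0.5084, -0.0301, 0.0588]
tool_rot: [0.811, 0.585, -0.002, 0.006]
ft_force: [0.4, -1.1, 13.5]
grip_width: 0.0003
t 12.875 tcp [ 0.5084 -0.0301  0.0588] stand 0.1 -0.0003 yaw x 71.6 zdir [ 0.004 -0.012 -1.   ] F [ 0.4 -1.1 13.5] j [-0.05  0.4  -0.25  0.91 -0.01  1.84]
```

View pics/scene8.png

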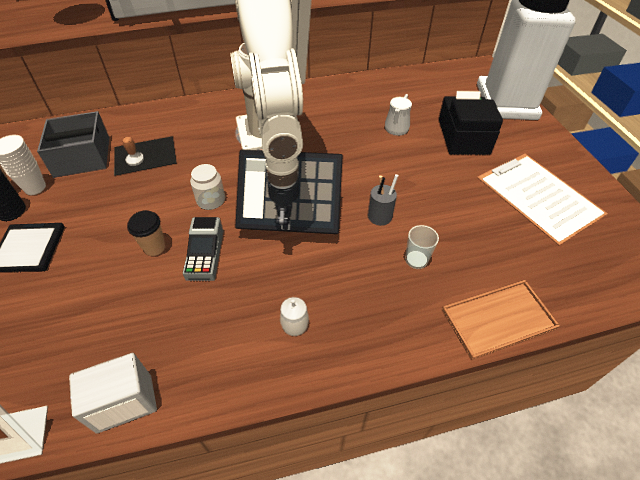

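View pics/wrist8.png

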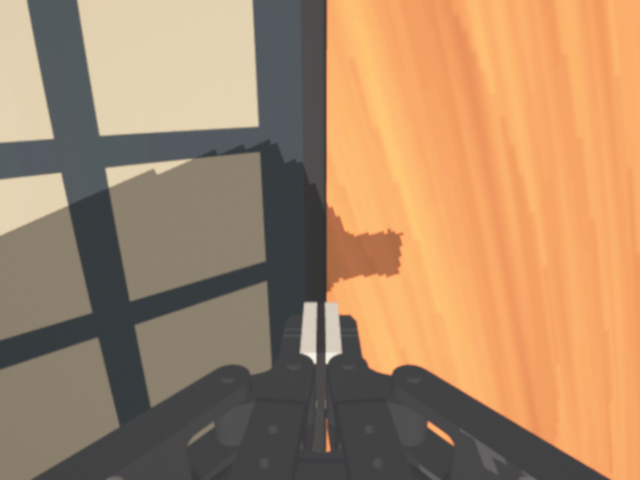

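The force rose to 13.5 N, so the screen is at its stop. I lift straight off and measure.

```bash
python3 -m crank '[[[0,2,-8,0,255],[0,3,-25,0,255],[0,0,-45,0,255],[0,0,-55,0,255],[0,0,-55,0,255],[55,0,0,0,255],[55,0,0,0,255],[55,0,0,0,255],[30,0,0,0,255],[0,0,0,0,255]]]'
python3 st.py
cat > chk.py <<'E'
from workcell import bot
from h import *
from st import O,X,Y
c=bot.camera("scene");W=cloud(c);cv2.imwrite("pics/scene9.png",c["img"])
c2=bot.camera("top");W2=cloud(c2);cv2.imwrite("pics/top9.png",c2["img"])
for n,V in(("scene",W),("top",W2)):
    d=V[...,:2]-O;sx=d@X;sy=d@Y
    m=(abs(sx)<.12)&(abs(sy)<.14)&(V[...,2]>.035)&(V[...,2]<.25)
    Q=np.c_[sx[m],sy[m],V[...,2][m]]
    for _ in range(6):
        A=np.c_[Q[:,:2],np.ones(len(Q))];k=np.linalg.lstsq(A,Q[:,2],rcond=None)[0]
        e=abs(A@k-Q[:,2]);Q=Q[e<max(.004,np.percentile(e,90)*.9)] if e.max()>.004 else Q
    print(n,"n pts",len(Q),"joint",.7-np.arctan(k[0]),"rms",np.sqrt(((A@k-A[:,2]*0-k[2]*0-(A@k))**2).mean()),"zmin",Q[:,2].min(),"xmax",Q[:,0].max())
    m=(sx>.05)&(sx<.27)&(sy<-.15)&(sy>-.3)&(V[...,2]>.02)&(V[...,2]<.075)
    S=V[m];r=cv2.minAreaRect(S[:,:2].astype(np.float32));b=cv2.boxPoints(r)
    print(" terminal stand",((np.array(r[0])-O)@np.c_[X,Y]).round(3),r[1],"ymax",((b-O)@Y).max().round(3),"ztop",np.percentile(S[:,2],[50,99]).round(3))
    for nm,x,y,h in(("cup",.442,-.389,.1),("tumbler",.655,.293,.09),("pen",.484,.25,.09),("tip",.294,-.22,.1),("sugar",.763,-.0645,.1)):
        m=(np.hypot(V[...,0]-x,V[...,1]-y)<.075)&(V[...,2]>.015)
        S=V[m];print("  ",nm,((S.min(0)+S.max(0))/2)[:2].round(3),S[:,2].max().round(3))
E
python3 chk.py
```

```text
clock: 14.22
eef_pos: [0.5739, 0.1597, 0.2493]
tool_rot: [0.812, 0.584, -0.005, 0.004]
ft_force: [-0.1, -0.9, 0.3]
grip_width: 0.0001
t 14.225 tcp [0.5739 0.1597 0.2493] stand 0.1027 0.2005 yaw x 71.4 zdir [-0.003 -0.012 -1.   ] F [-0.1 -0.9  0.3] j [ 0.28  0.44  0.33  1.47 -0.01  2.17]
t 14.225 tcp [0.5739 0.1597 0.2493] stand 0.1027 0.2005 yaw x 71.4 zdir [-0.003 -0.012 -1.   ] F [-0.1 -0.9  0.3] j [ 0.28  0.44  0.33  1.47 -0.01  2.17]
scene n pts 6664 joint 1.39954174910062 rms 0.0 zmin 0.048895799369903514 xmax 0.10575188679209355
 terminal stand [ 0.165 -0.215] (0.08033736050128937, 0.17229507863521576) ymax -0.169 ztop [0.045 0.066]
   cup [ 0.444 -0.39 ] 0.119
   tumbler [0.656 0.293] 0.104
   pen [0.485 0.249] 0.161
   tip [ 0.3  -0.22] 0.118
   sugar [ 0.766 -0.065] 0.113
top n pts 5126 joint 1.3978700886128714 rms 0.0 zmin 0.049723227391270636 xmax 0.10350009217693015
 terminal stand [ 0.163 -0.216] (0.08040913939476013, 0.1705218255519867) ymax -0.169 ztop [0.049 0.068]
   cup [ 0.441 -0.39 ] 0.121Traceback (most recent call last):
  File "chk.py", line 19, in <module>
    S=V[m];print("  ",nm,((S.min(0)+S.max(0))/2)[:2].round(3),S[:,2].max().round(3))
                           ~~~~~^^^
    return umr_minimum(a, axis, None, out, keepdims, initial, where)
ValueError: zero-size array to reduction operation minimum which has no identity
```

```bash
ls pics
```

```text
scene0.png
scene1.png
scene2.png
scene3.png
scene4.png
scene5.png
scene6.png
scene7.png
scene8.png
scene9.png
top0.png
top4.png
top9.png
wrist1.png
wrist2.png
wrist6.png
wrist7.png
wrist8.png
```

View pics/scene9.png

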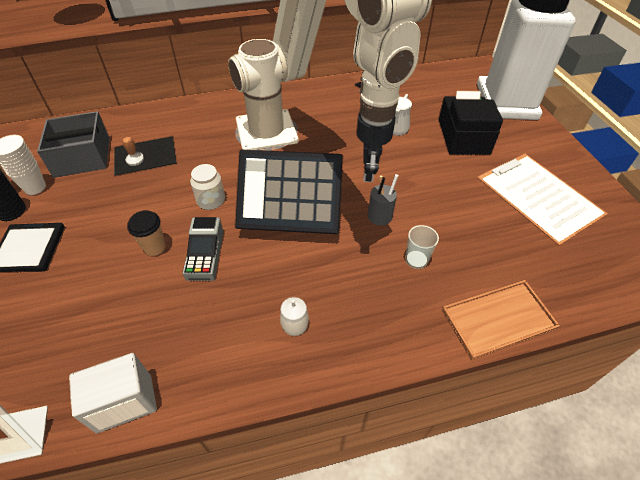

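```bash
python3 -c "
from workcell import bot
print(bot.job_done())"
```

```text
the job is handed in; nothing more can be done
None
```

I slid the card terminal about 0.24 m sideways along the counter, clear of the screen. Then I pushed the screen over with the closed fingertips until it reached its stop, and handed the job in at about 14 s.

- **Screen:** both cameras put the joint at about 1.40 rad after I lifted off. The force rose to 13.5 N when it met the stop, against about 3 N while it turned.
- **Terminal:** it lies flat at stand x 0.165, y -0.215, about 0.27 m from the stand. Its near side is about 28 mm clear of the screen's edge.
- **Bystanders:** in the scene camera all five are within about 6 mm of where they started, which is roughly the measuring error. The top camera check failed partway: it covered only the cup (unmoved), because the script stopped at the tumbler, where it found no points (probably the arm in the way). The other four therefore rest on the scene camera alone.

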